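Set the flip tags of the stock board

ROBOT

A 6-joint arm with a two-finger parallel gripper is mounted at the origin on a cart in front of the work surface, level with it; the furniture and walls round the work are solid. World frame = base frame: x ahead of the robot, y to its left, z up, the work surface at z = 0. Lengths are in m, angles in rad, forces in N, time in s.
With the tool pointing down it reaches from about 0.375 to 0.9 m from the base axis. Payload 3.1 kg.
Tool frame: the origin (TCP) lies at the centre of the arm's flange, where the gripper is bolted on; the fingertips stand tip_reach ahead of it and the grasp point (between the pads) lies 164 mm ahead of it (tip_reach is the distance from the TCP to the fingertips, in m); z points along the fingers, y is the direction in which the jaws open and shut (so a half turn about z gives the same grasp; the last joint's range is limited). The gripper opens to 87 mm and grips with 3 to 60 N. Pads are 19 mm wide; open, the fingers measure 117 mm over their backs; the gripper's body (75 mm by 190 mm) begins 51 mm behind the grasp point.
Start: joints at [-1.514, 0.527, 1.433, -0, 1.181, -0.178], TCP at [0.145, -0.608, 0.405] pointing down, gripper open.
Joint ranges: [-3.08, 3.08], [-0.75, 2.2], [0.22, 2.44], [-1.43, 4.57], [0, 2.65], [-2.85, 2.85]. Speed limits (rad/s): [2.79, 2.79, 3.14, 3.14, 3.14, 3.14].

INTERFACE

Orientations are given as a unit quaternion [x, y, z, w].
In Python, from rig import get_obs, camera, hand_in, tip_reach gives the robot as it stands. The module is installed in compiled form; this text tells all that it offers.
- The arm moves only by the tool servo_tool, never from a script. Its argument "steps" is one flat list of numbers, 5 for each row, row after row: the finger opening in m, from 0 to 0.087, then the shift along the tool's x, y, z in m, then the turn about the tool's z in rad. A call has 1 to 12 rows; each row is the pose to reach, as a shift and turn from the pose commanded when the call began, along the tool's axes at that moment; what a row does not reach only later rows make up. A row lasts 1/8 s, in which the tool goes at most 62.5 mm and 10.7 degrees, less where a joint would pass 70% of its speed; a pose out of reach is approached as far as the arm can. A call with a gripper value outside its range is refused whole. The fingers move at their own pace and stop on an object; "force" is the grip in N (left out, the last holds). Time passes only in rows, so rows that repeat a pose let the fingers close. It gives the time, the measured TCP pose, the force and the opening at its end, in the units of the state.
- get_obs(): the state, without advancing time (a new reading comes with each control period).
- camera(name): name is "scene" or "side" or "wrist"; returns a dict with "pixels" (384x512x3 uint8, blue, green, red), "vertical_fov" (degrees; the focal length in pixels is half the picture's height over the tangent of half this angle, whatever the lens; pixels are square), "cx", "cy" (the principal point, pixels), "D" ([k1, k2, p1, p2, k3] as OpenCV has them; the pictures are not rectified), "T" (4x4, takes a point from camera to world coordinates). Camera axes: x right, y up, looking along -z (the intrinsics and any distortion apply to the point x, -y, -z); pixel columns grow to the right and rows downward; lengths in m; the calibration is good to about 2 mm. A picture is of the moment at which its call begins. There is no depth.
- hand_in(): hands the job in, once; it reports no verdict.
The state is a dict: "time": time; "q": joint angles; "joint_velocities": joint speeds; "joint_torque": joint torques, N m; "position": TCP position; "tool_rot": TCP orientation; "ft_force": force on the tool from outside, world axes, zero at the start; "moment": the same for the moment, N m; "grip_width": finger opening in m.
Only numpy, scipy, OpenCV 4.12 (cv2) and the standard library are available. Lean on these libraries where they do the work, as an engineer would, in place of code of your own. Each camera call takes 0.05 s, during which the arm holds its last target.

TASK

Each of the four blue bins on the stock board has a hinged flip tag in front of it, green on one face and red on the other. Gently push tags over with a fingertip, without grasping anything, so that every full bin (something in both of its pockets) shows a green face upward, and every bin with an empty pocket shows red. Leave the parts in the bins and the things round the board where they are.

Things in the scene. Friction and masses are not known exactly. Their poses are not given: they have to be found in the camera images.
- board: grey flat board, 164 x 450 x 8 mm, fixed on the desk; origin at the centre of its underside; y axis along the row of bins to the left, x away from the robot. Four flip tags stand 110 mm apart along its near side (x = -45 mm); behind each, 83 mm farther along x, stands a blue bin. Which tag and bin stand in which place changes. 54 mm are free between tags that lean to each other
- hinge_a (a point): middle of the hinge line of tag a, 24 mm above the desk, with the board's axes (hinge line along x). The tag is a plate 46 mm wide along x, 4 mm thick, reaching 48 mm out from the hinge; leaning on one of its two black rests (their tops under 45 mm above the desk) its free edge is 28 mm to the side of the hinge, 64 mm above the desk; upright, 72 mm above it
- tag_a (a joint): lean of tag a, rad: +0.6 leaning right (board -y), green face up; 0 upright; -0.6 leaning left (board +y), red face up. The face turned up is the one it shows. 30 g, turns freely: pushed at its free edge, from the side it leans to, past upright with a fingertip about 52 mm above the desk, it falls over by itself
- hinge_b (a point): middle of the hinge line of tag b, 24 mm above the desk, with the board's axes (hinge line along x). The tag is a plate 46 mm wide along x, 4 mm thick, reaching 48 mm out from the hinge; leaning on one of its two black rests (their tops under 45 mm above the desk) its free edge is 28 mm to the side of the hinge, 64 mm above the desk; upright, 72 mm above it
- tag_b (a joint): lean of tag b, rad: +0.6 leaning right (board -y), green face up; 0 upright; -0.6 leaning left (board +y), red face up. The face turned up is the one it shows. 30 g, turns freely: pushed at its free edge, from the side it leans to, past upright with a fingertip about 52 mm above the desk, it falls over by itself
- hinge_c (a point): middle of the hinge line of tag c, 24 mm above the desk, with the board's axes (hinge line along x). The tag is a plate 46 mm wide along x, 4 mm thick, reaching 48 mm out from the hinge; leaning on one of its two black rests (their tops under 45 mm above the desk) its free edge is 28 mm to the side of the hinge, 64 mm above the desk; upright, 72 mm above it
- tag_c (a joint): lean of tag c, rad: +0.6 leaning right (board -y), green face up; 0 upright; -0.6 leaning left (board +y), red face up. The face turned up is the one it shows. 30 g, turns freely: pushed at its free edge, from the side it leans to, past upright with a fingertip about 52 mm above the desk, it falls over by itself
- hinge_d (a point): middle of the hinge line of tag d, 24 mm above the desk, with the board's axes (hinge line along x). The tag is a plate 46 mm wide along x, 4 mm thick, reaching 48 mm out from the hinge; leaning on one of its two black rests (their tops under 45 mm above the desk) its free edge is 28 mm to the side of the hinge, 64 mm above the desk; upright, 72 mm above it
- tag_d (a joint): lean of tag d, rad: +0.6 leaning right (board -y), green face up; 0 upright; -0.6 leaning left (board +y), red face up. The face turned up is the one it shows. 30 g, turns freely: pushed at its free edge, from the side it leans to, past upright with a fingertip about 52 mm above the desk, it falls over by itself
- bin_1: blue open bin, 70 x 96 x 22 mm, fixed on the board, walls 4 mm, with a wall between its left and right pockets; it holds two ball bearings, one in each pocket: full. Origin at the centre of its underside, 8 mm above the desk. Its tag is the nearest one, straight in front of it on the robot's side
- bin_2: blue open bin, 70 x 96 x 22 mm, fixed on the board, walls 4 mm, with a wall between its left and right pockets; it holds two black specimen pucks, one in each pocket: full. Origin at the centre of its underside, 8 mm above the desk. Its tag is the nearest one, straight in front of it on the robot's side
- bin_3: blue open bin, 70 x 96 x 22 mm, fixed on the board, walls 4 mm, with a wall between its left and right pockets; it holds one ball bearing, its other pocket is empty: not full. Origin at the centre of its underside, 8 mm above the desk. Its tag is the nearest one, straight in front of it on the robot's side
- bin_4: blue open bin, 70 x 96 x 22 mm, fixed on the board, walls 4 mm, with a wall between its left and right pockets; it is empty: not full. Origin at the centre of its underside, 8 mm above the desk. Its tag is the nearest one, straight in front of it on the robot's side
- part_1l: ball bearing, 35 mm diameter, 11 mm high, loose in a pocket of bin 1; origin at the centre of its underside; not to be disturbed
- part_1r: ball bearing, 35 mm diameter, 11 mm high, loose in a pocket of bin 1; origin at the centre of its underside; not to be disturbed
- part_2l: black specimen puck, 30 mm diameter, 19 mm high, loose in a pocket of bin 2; origin at the centre of its underside; not to be disturbed
- part_2r: black specimen puck, 30 mm diameter, 18 mm high, loose in a pocket of bin 2; origin at the centre of its underside; not to be disturbed
- part_3: ball bearing, 35 mm diameter, 11 mm high, loose in a pocket of bin 3; origin at the centre of its underside; not to be disturbed
- oil_bottle: white oil bottle with a red nozzle, 41 mm diameter, 113 mm high, stands at the back; origin at the centre of its underside; not to be disturbed
- weight: brass weight with a knob, 38 mm diameter, 70 mm high, stands at the back; origin at the centre of its underside; not to be disturbed
- test_block: round steel test block, 64 mm diameter, 15 mm high, lies at the back right; origin at the centre of its underside; not to be disturbed

How it is judged:
At the end, for the whole second after the job is handed in: the tag in front of each of the two full bins leans right by more than 0.5 rad (green up), the tag in front of each of the two others leans left by more than 0.5 rad (red up), all at rest ((horizontal distance between hinge_a and bin_1 above 0.105 m or value of joint tag_a above 0.5 rad) and (horizontal distance between hinge_b and bin_1 above 0.105 m or value of joint tag_b above 0.5 rad) and (horizontal distance between hinge_c and bin_1 above 0.105 m or value of joint tag_c above 0.5 rad) and (horizontal distance between hinge_d and bin_1 above 0.105 m or value of joint tag_d above 0.5 rad) and (horizontal distance between hinge_a and bin_2 above 0.105 m or value of joint tag_a above 0.5 rad) and (horizontal distance between hinge_b and bin_2 above 0.105 m or value of joint tag_b above 0.5 rad) and (horizontal distance between hinge_c and bin_2 above 0.105 m or value of joint tag_c above 0.5 rad) and (horizontal distance between hinge_d and bin_2 above 0.105 m or value of joint tag_d above 0.5 rad) and (horizontal distance between hinge_a and bin_3 above 0.105 m or value of joint tag_a below -0.5 rad) and (horizontal distance between hinge_b and bin_3 above 0.105 m or value of joint tag_b below -0.5 rad) and (horizontal distance between hinge_c and bin_3 above 0.105 m or value of joint tag_c below -0.5 rad) and (horizontal distance between hinge_d and bin_3 above 0.105 m or value of joint tag_d below -0.5 rad) and (horizontal distance between hinge_a and bin_4 above 0.105 m or value of joint tag_a below -0.5 rad) and (horizontal distance between hinge_b and bin_4 above 0.105 m or value of joint tag_b below -0.5 rad) and (horizontal distance between hinge_c and bin_4 above 0.105 m or value of joint tag_c below -0.5 rad) and (horizontal distance between hinge_d and bin_4 above 0.105 m or value of joint tag_d below -0.5 rad) and velocity of joint tag_a between -0.1 and 0.1 rad/s and velocity of joint tag_b between -0.1 and 0.1 rad/s and velocity of joint tag_c between -0.1 and 0.1 rad/s and velocity of joint tag_d between -0.1 and 0.1 rad/s); the robot touches nothing.
It fails at once if a part in a bin is lifted, carried or displaced by more than 15 mm (distance of any of part_1l, part_1r, part_2l, part_2r, part_3 from where it was at the start of the episode above 0.015 m).
It fails at once if the oil bottle, brass weight or test block is lifted, carried or displaced by more than 15 mm (distance of any of oil_bottle, weight, test_block from where it was at the start of the episode above 0.015 m).
It fails at once if a tag is pressed with more than 25 N (contact force between any of the arm, the fingers and tag_a above 25 N or contact force between any of the arm, the fingers and tag_b above 25 N or contact force between any of the arm, the fingers and tag_c above 25 N or contact force between any of the arm, the fingers and tag_d above 25 N).
It also fails if it takes over 38 s, if anything falls off the work surface, if the arm or the gripper's body presses on something with over 40 N, if the wrist force passes 120 N, or if a joint passes its speed limit or range.

## Working session

There is one attempt and no reset: what is moved stays moved. The work goes in short steps, Python scripts to look and compute and a tool call to move; the robot and the scene stay as the last step left them, time stands still between calls to the robot, and variables do not carry over. Pictures are saved under pics/ and viewed, and the job is handed in when it is done.

Besides the shell and the picture viewer there is one more tool, called after "Request:" as a command line: name --argument value ..., lists and objects as JSON in quotes. servo_tool: Moves the arm, as the interface text tells. Its arguments: {"type":"object","properties":{"steps":{"type":"array"},"force":{"type":"number"}},"required":["steps"]}

```bash
mkdir -p pics; python3 - <<'E'
from rig import *
import cv2
o=get_obs();print({k:o[k] for k in('time','position','tool_rot','grip_width','ft_force')}, tip_reach if not callable(tip_reach) else tip_reach())
for n in('scene','side','wrist'):
    c=camera(n);cv2.imwrite(f'pics/{n}0.png',c['pixels']);print(n,c['vertical_fov'],c['cx'],c['cy'],c['D'],c['T'])
E
```

```text
{'time': 0.0, 'position': array([ 0.14541787, -0.60750593,  0.4037665 ]), 'tool_rot': array([ 9.93114944e-01,  1.17139098e-01,  5.86694288e-05, -1.06578557e-03]), 'grip_width': 0.08718725117525651, 'ft_force': array([-0.74581052,  0.39626892, -0.27217674])} 0.1822
scene 48.274524844142334 261.5074698512043 193.63366266052836 [0.04568483 0.         0.         0.         0.        ] [[-0.43027196  0.6725712  -0.60209138 -0.04892121]
 [-0.90247636 -0.33532512  0.27035805  0.2484221 ]
 [-0.02006132  0.65970073  0.7512606   0.85668792]
 [ 0.          0.          0.          1.        ]]
side 54.195753417078926 251.60899238951978 192.39829311372884 [-0.03041483  0.          0.          0.          0.        ] [[ 0.98911016 -0.13009748  0.06881672  0.6561676 ]
 [ 0.14716989  0.86965712 -0.47120858 -0.50706175]
 [ 0.0014561   0.47620494  0.87933312  0.88023923]
 [ 0.          0.          0.          1.        ]]
wrist 61.03483765479002 252.50558620533013 193.25722283788517 [-0.05655523  0.          0.          0.          0.        ] [[ 0.23294756  0.92668313  0.29494714  0.22680289]
 [-0.97248734  0.22258378  0.06873748 -0.58821637]
 [-0.00195259 -0.30284459  0.95303795  0.38369199]
 [ 0.          0.          0.          1.        ]]
```

View pics/scene0.png

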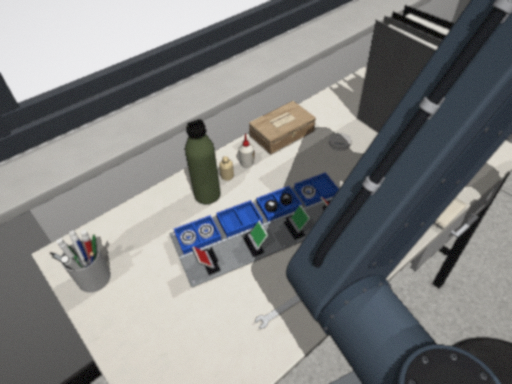

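View pics/side0.png

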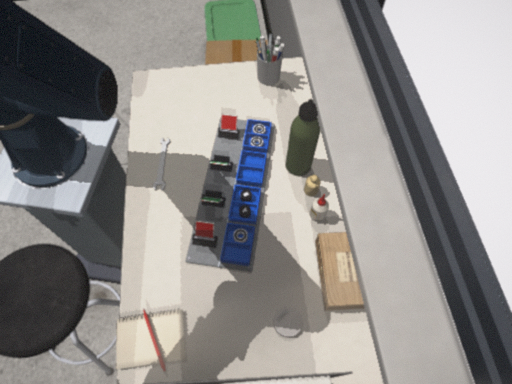

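```bash
python3 - <<'E'
import cv2
a=cv2.imread('pics/side0.png')[95:280,175:290];b=cv2.imread('pics/scene0.png')[165:295,165:345]
cv2.imwrite('pics/s1.png',cv2.resize(a,None,fx=3.2,fy=3.2,interpolation=cv2.INTER_CUBIC))
cv2.imwrite('pics/c1.png',cv2.resize(b,None,fx=4,fy=4,interpolation=cv2.INTER_CUBIC))
E
```

```text
(no output)
```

View pics/s1.png

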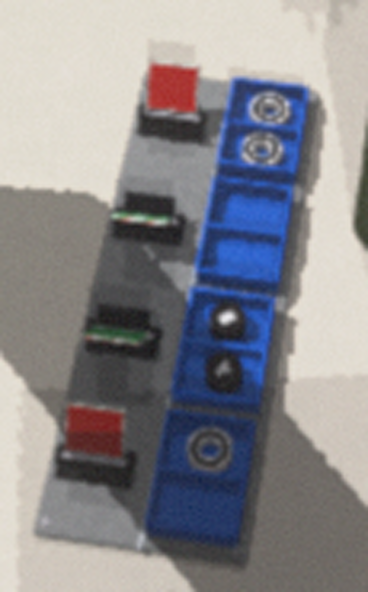

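View pics/c1.png

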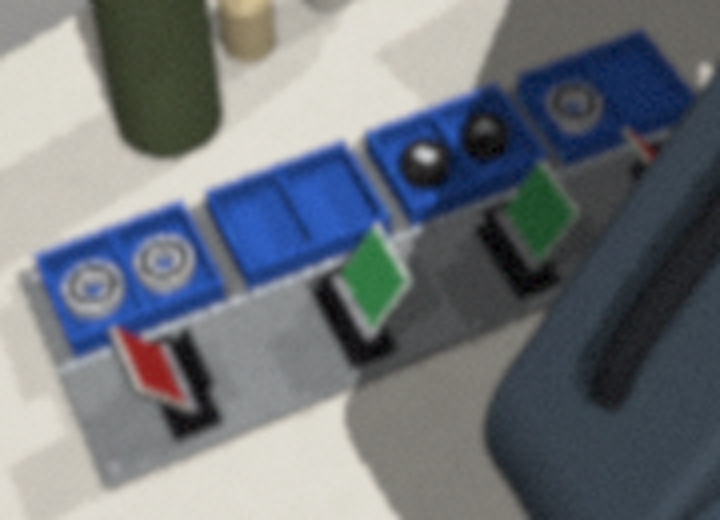

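```bash
cat > h.py <<'E'
import numpy as np,cv2
def proj(c,P):
    P=np.atleast_2d(P);T=c['T'];p=(P-T[:3,3])@T[:3,:3];p=p*[1,-1,-1]
    f=192/np.tan(np.radians(c['vertical_fov'])/2)
    K=np.array([[f,0,c['cx']],[0,f,c['cy']],[0,0,1]])
    return cv2.projectPoints(p,np.zeros(3),np.zeros(3),K,np.array(c['D'],float))[0][:,0]
def b2w(s,L):
    x,y,a=s;L=np.atleast_2d(L);c,n=np.cos(a),np.sin(a)
    return np.c_[x+c*L[:,0]-n*L[:,1],y+n*L[:,0]+c*L[:,1],L[:,2]]
E
python3 - <<'E'
from h import *
from rig import *
from scipy.optimize import least_squares
cs,cc=camera('side'),camera('scene')
mm=1e-3
S=[((-82,-225,8),(37,535)),((3,213,30),(233,79)),((73,213,30),(311,84)),((3,-213,30),(146,540)),((73,-213,30),(240,548))]
C=[((-82,225,8),(112,488)),((3,213,30),(38,258)),((73,213,30),(185,205)),((73,-117,30),(518,75)),((73,-213,30),(640,32)),((73,-103,30),(497,85))]
Sl=np.array([a for a,_ in S])*mm;Sp=np.array([b for _,b in S])/3.2+[175,95]
Cl=np.array([a for a,_ in C])*mm;Cp=np.array([b for _,b in C])/4+[165,165]
f=lambda s:np.r_[(proj(cs,b2w(s,Sl))-Sp).ravel(),(proj(cc,b2w(s,Cl))-Cp).ravel()]
r=least_squares(f,[.5,0,0],loss='soft_l1');s=r.x;print(s,np.degrees(s[2]));print(np.round(f(s).reshape(-1,2),1))
np.save('s.npy',s)
def tag(y,l):
    d=np.array([0,-np.sin(l)*48,np.cos(l)*48])
    return np.array([[-45-23,y,24],[-45+23,y,24],np.array([-45+23,y,24])+d,np.array([-45-23,y,24])+d])*mm
for n,c,R,k in(('side',cs,(175,95,115,185),3.2),('scene',cc,(165,165,180,130),4)):
    im=cv2.resize(c['pixels'][R[1]:R[1]+R[3],R[0]:R[0]+R[2]],None,fx=k,fy=k)
    for y,l in((165,-.6),(55,.6),(-55,.6),(-165,-.6)):
        for L in(tag(y,l),np.array([(3,y+48,30),(73,y+48,30),(73,y-48,30),(3,y-48,30)])*mm):
            p=(proj(c,b2w(s,L))-R[:2])*k
            cv2.polylines(im,[p.astype(int)],True,(0,255,255),1)
    cv2.imwrite(f'pics/{n}_ov.png',im)
print(b2w(s,np.array([(-45,y,24) for y in(165,55,-55,-165)])*mm))
E
```

```text
[ 5.41261428e-01 -2.86981855e-02 -1.29293633e-04] -0.007407979479717714
[[ -1.    0.7]
 [  0.3  -0.4]
 [ -0.    0.9]
 [ -0.   -3.4]
 [  0.   -1.6]
 [ -0.9  -3.3]
 [  9.   18. ]
 [-37.    9.6]
 [  0.1  -2.6]
 [  1.1  -3.6]
 [  0.6  -3.4]]
[[ 0.49628276  0.13630763  0.024     ]
 [ 0.49626854  0.02630763  0.024     ]
 [ 0.49625432 -0.08369237  0.024     ]
 [ 0.49624009 -0.19369237  0.024     ]]
```

```bash
cat > fit.py <<'E'
from h import *
from rig import *
from scipy.optimize import least_squares
cs,cc=camera('side'),camera('scene')
mm=1e-3
S=[((-82,-225,8),(37,535)),((3,213,30),(233,79)),((73,213,30),(311,84))]
C=[((-82,225,8),(112,488)),((73,213,30),(38,258)),((73,117,30),(185,205)),((73,103,30),(207,193)),((73,7,30),(345,145)),((73,-7,30),(365,131)),((73,-103,30),(497,85)),((73,-117,30),(518,75)),((73,-213,30),(640,32))]
Sl=np.array([a for a,_ in S])*mm;Sp=np.array([b for _,b in S])/3.2+[175,95]
Cl=np.array([a for a,_ in C])*mm;Cp=np.array([b for _,b in C])/4+[165,165]
f=lambda s:np.r_[(proj(cs,b2w(s,Sl))-Sp).ravel(),(proj(cc,b2w(s,Cl))-Cp).ravel()]
r=least_squares(f,[.5,0,0],loss='soft_l1');s=r.x;print(s,np.degrees(s[2]));print(np.round(f(s).reshape(-1,2),1))
np.save('s.npy',s)
def tag(y,l):
    d=np.array([0,-np.sin(l)*48,np.cos(l)*48])
    return np.array([[-45-23,y,24],[-45+23,y,24],np.array([-45+23,y,24])+d,np.array([-45-23,y,24])+d])*mm
for n,c,R,k in(('side',cs,(175,95,115,185),3.2),('scene',cc,(165,165,180,130),4)):
    im=cv2.resize(c['pixels'][R[1]:R[1]+R[3],R[0]:R[0]+R[2]],None,fx=k,fy=k)
    for y,l in((165,-.6),(55,.6),(-55,.6),(-165,-.6)):
        for L in(tag(y,l),np.array([(3,y+48,30),(73,y+48,30),(73,y-48,30),(3,y-48,30)])*mm):
            p=(proj(c,b2w(s,L))-R[:2])*k
            cv2.polylines(im,[p.astype(int)],True,(0,255,255),1)
    cv2.imwrite(f'pics/{n}_ov.png',im)
print(b2w(s,np.array([(-45,y,24) for y in(165,55,-55,-165)])*mm))
E
python3 fit.py
```

```text
[ 0.53433458 -0.02557982  0.01117671] 0.6403783837954014
[[-2.6 -0.4]
 [-2.8 -1.6]
 [-3.1 -0.6]
 [-0.4  0.5]
 [-0.6 -0.3]
 [-0.1 -1.3]
 [-0.4 -0.4]
 [ 0.2 -1.8]
 [ 0.2 -0.2]
 [ 0.3 -1.4]
 [-0.2 -0.7]
 [ 0.7 -2. ]]
[[ 0.48749327  0.13890694  0.024     ]
 [ 0.48872268  0.02891381  0.024     ]
 [ 0.48995209 -0.08107932  0.024     ]
 [ 0.49118151 -0.19107245  0.024     ]]
```

```bash
python3 -c "
import cv2,numpy as np
a=cv2.imread('pics/side_ov.png');b=cv2.imread('pics/scene_ov.png')
cv2.imwrite('pics/ov.png',np.hstack([cv2.resize(a,(323,520)),b[:520]])[:, :1100] if 0 else a)"
```

```text
(no output)
```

View pics/side_ov.png

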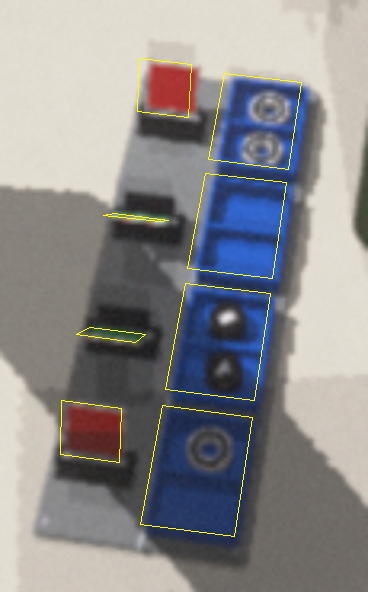

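View pics/scene_ov.png

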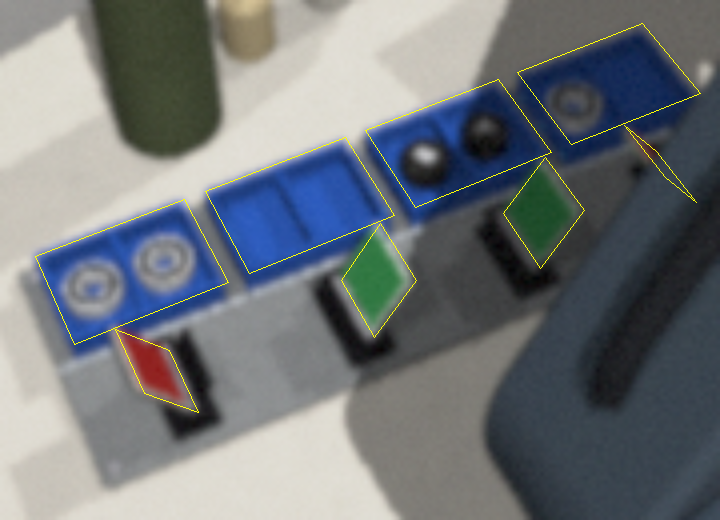

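Layout, left to right:

| Bin | Contents | Tag now | Action |
|---|---|---|---|
| 1 | full | red | flip |
| 4 | empty | green | flip |
| 2 | full | green | leave |
| 3 | one bearing | red | leave |

I'll do the empty bin's tag first, approaching from its right.

Request:
servo_tool --steps '[0, 0.32, -0.158, 0, 0.11, 0, 0.32, -0.158, 0, 0.22, 0, 0.32, -0.158, 0, 0.22, 0, 0.32, -0.158, 0, 0.22, 0, 0.32, -0.158, 0, 0.22, 0, 0.32, -0.158, 0, 0.22, 0, 0.468, -0.472, 0, 0.22, 0, 0.468, -0.472, 0, 0.22, 0, 0.468, -0.472, 0, 0.22, 0, 0.468, -0.472, 0, 0.22, 0, 0.468, -0.472, 0, 0.22, 0, 0.468, -0.472, 0, 0.22]'

```text
time: 1.85
position: [0.4907, -0.0371, 0.405]
tool_rot: [1.0, 0.009, 0.0, -0.0]
ft_force: [-0.5, 0.2, 0.5]
grip_width: 0.0006
```

Request:
servo_tool --steps '[0, 0, 0, 0, 0]'

```text
time: 1.98
position: [0.4908, -0.0376, 0.4049]
tool_rot: [1.0, 0.01, 0.0, -0.0]
ft_force: [0.5, -0.5, -0.7]
grip_width: 0.0003
```

```bash
python3 - <<'E'
from rig import *
import cv2,numpy as np
from scipy.spatial.transform import Rotation as R
o=get_obs();print(o['time'],o['position'],o['grip_width']);print(R.from_quat(o['tool_rot']).as_matrix().round(3))
for n in('scene','side','wrist'):
    c=camera(n);cv2.imwrite(f'pics/{n}2.png',c['pixels'])
E
```

```text
1.975 [ 0.49079359 -0.03761311  0.4049078 ] 0.00027599134599593834
[[ 1.     0.019  0.   ]
 [ 0.019 -1.     0.   ]
 [ 0.    -0.    -1.   ]]
```

View pics/wrist2.png

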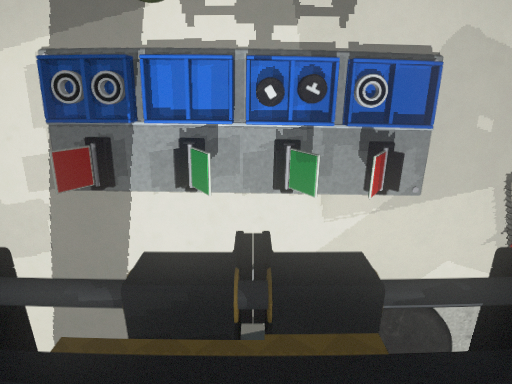

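View pics/scene2.png

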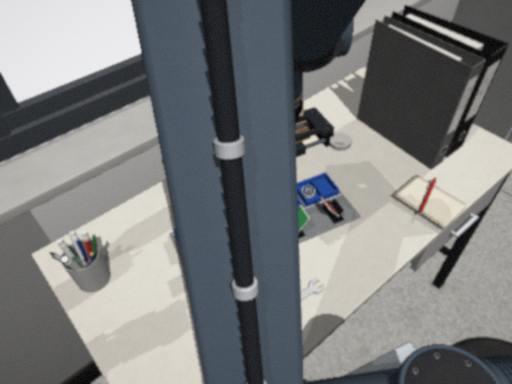

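```bash
python3 - <<'E'
from h import *
from rig import *
s=np.load('s.npy');c=camera('wrist');mm=1e-3
im=cv2.resize(c['pixels'][40:210,30:450],None,fx=1.9,fy=1.9)
def tag(y,l):
    d=np.array([0,-np.sin(l)*48,np.cos(l)*48])
    return np.array([[-45-23,y,24],[-45+23,y,24],np.array([-45+23,y,24])+d,np.array([-45-23,y,24])+d])*mm
for y,l in((165,-.6),(55,.6),(-55,.6),(-165,-.6)):
    p=(proj(c,b2w(s,tag(y,l)))-[30,40])*1.9
    cv2.polylines(im,[p.astype(int)],True,(0,255,255),1)
cv2.imwrite('pics/w3.png',im)
E
```

```text
(no output)
```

View pics/w3.png

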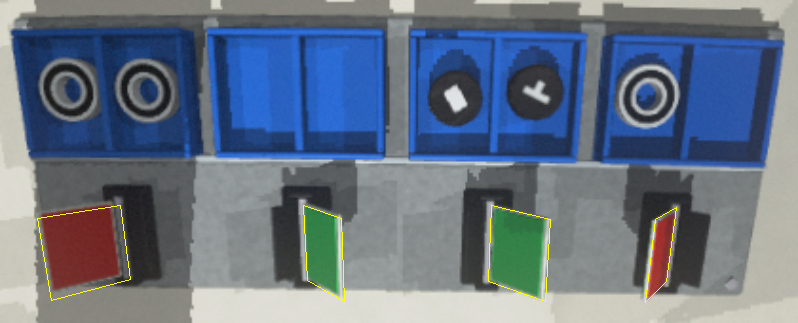

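Request:
servo_tool --steps '[0, 0, 0, 0.05, 0, 0, 0, 0, 0.1, 0, 0, 0, 0, 0.14, 0, 0, 0, 0, 0.165, 0, 0, 0, 0, 0.171, 0, 0, 0, 0, 0.171, 0]'

```text
time: 2.92
position: [0.491, -0.0408, 0.2339]
tool_rot: [1.0, 0.007, 0.0, 0.0]
ft_force: [-0.7, -0.8, -0.1]
grip_width: 0.0002
```

Request:
servo_tool --steps '[0, 0, -0.01, 0, 0, 0, 0, -0.02, 0, 0, 0, 0, -0.03, 0, 0, 0, 0, -0.038, 0, 0, 0, 0, -0.046, 0, 0, 0, 0, -0.053, 0, 0, 0, 0, -0.06, 0, 0, 0, 0, -0.066, 0, 0, 0, 0, -0.066, 0, 0, 0, 0, -0.05, 0, 0, 0, 0, -0.02, 0, 0, 0, 0, 0, 0, 0]'

```text
time: 4.42
position: [0.491, -0.0421, 0.2338]
tool_rot: [1.0, 0.007, 0.0, 0.0]
ft_force: [-0.3, -0.2, -0.5]
grip_width: 0.0002
```

Request:
servo_tool --steps '[0, 0, 0, -0.05, 0, 0, 0, 0, -0.1, 0, 0, 0, 0, -0.1, 0]'

```text
time: 4.8
position: [0.492, -0.0416, 0.3371]
tool_rot: [1.0, 0.007, 0.004, 0.002]
ft_force: [1.2, 0.0, -0.7]
grip_width: 0.0004
```

```bash
python3 - <<'E'
from rig import *
import cv2
o=get_obs();print(o['time'],o['position'])
for n in('side','wrist'):
    c=camera(n);cv2.imwrite(f'pics/{n}4.png',c['pixels'])
E
```

```text
4.8 [ 0.49198506 -0.04158855  0.33712502]
```

View pics/wrist4.png

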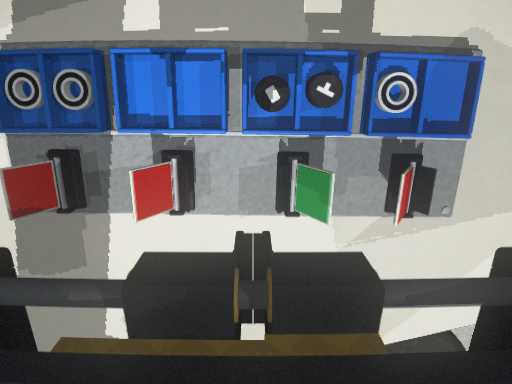

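Picture: tag 2, at about (153,192), now shows red, and the other tags are unchanged. Next is tag 1, from its left.

Request:
servo_tool --steps '[0, 0.001, -0.06, 0, 0, 0, 0.002, -0.12, 0, 0, 0, 0.003, -0.18, 0, 0, 0, 0.004, -0.235, 0, 0, 0, 0.004, -0.248, 0, 0, 0, 0.004, -0.248, 0, 0, 0, 0.004, -0.248, 0.05, 0, 0, 0.004, -0.248, 0.09, 0, 0, 0.004, -0.248, 0.1, 0, 0, 0.004, -0.248, 0.1, 0]'

```text
time: 6.15
position: [0.4914, 0.2069, 0.2334]
tool_rot: [1.0, 0.007, -0.001, 0.0]
ft_force: [0.5, 0.4, 0.4]
grip_width: 0.0003
```

Request:
servo_tool --steps '[0, 0, 0.01, 0, 0, 0, 0, 0.02, 0, 0, 0, 0, 0.03, 0, 0, 0, 0, 0.038, 0, 0, 0, 0, 0.046, 0, 0, 0, 0, 0.053, 0, 0, 0, 0, 0.06, 0, 0, 0, 0, 0.067, 0, 0, 0, 0, 0.067, 0, 0, 0, 0, 0.05, 0, 0, 0, 0, 0.02, 0, 0, 0, 0, 0, 0, 0]'

```text
time: 7.65
position: [0.4908, 0.2103, 0.2338]
tool_rot: [1.0, 0.008, 0.0, -0.0]
ft_force: [-0.3, 0.3, -1.1]
grip_width: 0.0004
```

Request:
servo_tool --steps '[0, 0, 0, -0.05, 0, 0, 0, 0, -0.1, 0, 0, 0, 0, -0.15, 0, 0, 0, 0.06, -0.17, 0, 0, 0, 0.12, -0.17, 0, 0, 0, 0.12, -0.17, 0, 0, 0, 0.12, -0.17, 0]'

```text
time: 8.52
position: [0.4927, 0.089, 0.4037]
tool_rot: [1.0, 0.007, -0.0, -0.0]
ft_force: [-0.2, 0.4, -0.3]
grip_width: 0.0002
```

```bash
python3 - <<'E'
from rig import *
import cv2
o=get_obs();print(o['time'],o['position'],o['joint_velocities'])
for n in('side','wrist'):
    c=camera(n);cv2.imwrite(f'pics/{n}5.png',c['pixels'])
E
```

```text
8.525 [0.492676   0.08903534 0.40365723] [ 0.02500858  0.00623813 -0.00044776 -0.0048955  -0.00390014 -0.00243754]
```

View pics/wrist5.png

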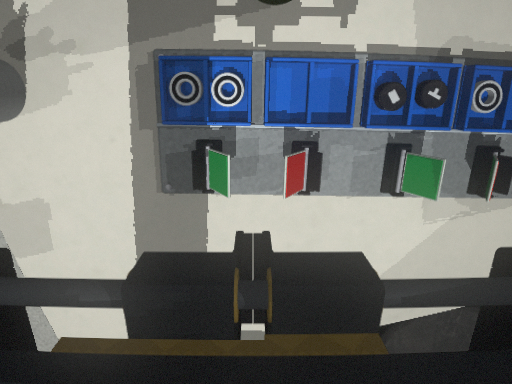

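View pics/side5.png

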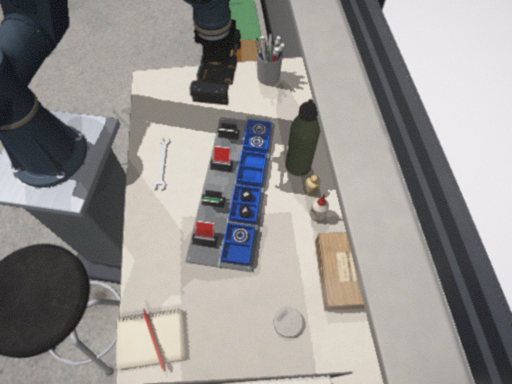

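The wrist picture shows, left to right, green (218,172), red (295,173), green (422,176) and red (492,175). Each tag matches its bin, the parts haven't moved, and the arm is clear.

```bash
python3 -c "
from rig import *
print(hand_in())"
```

```text
the job is handed in; nothing more can be done
None
```

I flipped the two tags that were wrong and handed the job in at about 8.6 s of the 38 s allowed; the hand-in gives no verdict. With closed fingertips 52 mm above the desk, I turned the empty bin's tag from green to red. I then turned the tag of the full two-bearing bin from red to green.

- **Final tags:** the last wrist and side pictures show both full bins green and both others red. I judged the lean by eye and did not measure it.
- **Parts and objects:** the parts and the objects round the board look unmoved, and the arm was about 0.22 m above the desk, touching nothing.
- **Forces:** the wrist readings at the end of each move were 1.5 N or less. I did not read them during the pushes themselves.
- **Disagreement between cameras:** the scene and side views put the board about 3–5 mm apart in x. The wrist view fell in between, and the tags are 46 mm wide in that direction, so the pushes were not affected.

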